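# Push the empty tip box through the flap of the discard bin

### The arm

A 6-joint arm with a two-finger parallel gripper is mounted at the origin on the work surface. World frame = base frame: x ahead of the robot, y to its left, z up, the work surface at z = 0. Lengths are in m, angles in degrees, forces in N, time in s.
With the tool pointing down it reaches from about 0.275 to 0.975 m from the base axis. Payload 8.4 kg.
Tool frame: the origin (TCP) lies midway between the tips of the shut fingers; the grasp point (between the pads) lies bot.grasp_offset behind it (bot.grasp_offset is the distance from the TCP to the grasp point, in m); z points along the fingers, x is the direction in which the jaws open and shut, and the axes are right-handed (so a half turn about z gives the same grasp; the last joint's range is limited). The gripper opens to 92 mm and grips with 3 to 60 N. Pads are 20 mm wide; open, the fingers measure 128 mm over their backs; the gripper's body (75 mm by 189 mm) begins 69 mm behind the grasp point.
Start: joints at [73.946, 20.225, 93.587, -0, 66.188, -0.138], TCP at [0.171, 0.601, 0.215] pointing down, gripper open.
Joint ranges: [-150.9, 150.9], [-52.94, 120.26], [3.33, 152.33], [-74.26, 254.26], [0, 154.13], [-172.89, 172.89]. Speed limits (degrees/s): [127.2, 127.2, 159.86, 180, 180, 180].

### API

Orientations are given as a 3x3 rotation matrix whose columns are the frame's x, y, z axes.
In Python, from cell import bot, optics gives the robot as it stands. The module is installed in compiled form; this text tells all that it offers.
- The arm moves only by the tool apply_moves, never from a script. Its argument "plan" is a list of rows, each an object with "claw": the closure, from 0 (fully open) to 1 (shut); "delta_pos": the shift along the tool's x, y, z in m, a list of three; "twist": the turn about the tool's z in degrees. In form: [{"claw": claw, "delta_pos": [tx, ty, tz], "twist": twist}, ...]. A call has 1 to 8 rows; each row is the pose to reach, as a shift and turn from the pose commanded when the call began, along the tool's axes at that moment; what a row does not reach only later rows make up. A row lasts 1/10 s, in which the tool goes at most 50 mm and 8.59 degrees, less where a joint would pass 70% of its speed; a pose out of reach is approached as far as the arm can. A call with a gripper value outside its range is refused whole. The fingers move at their own pace and stop on an object; "squeeze" is the grip in N (left out, the last holds). Time passes only in rows, so rows that repeat a pose let the fingers close. It gives the time, the measured TCP pose, the force and the opening at its end, in the units of the state.
- bot.get_state(): the state, without advancing time (a new reading comes with each control period).
- optics.grab_frame(name): name is "scene" or "top" or "wrist"; returns the picture (480x640x3 uint8, red, green, blue); there is no depth.
- optics.get_calibration(name): a dict with "vfov" (degrees; the focal length in pixels is half the picture's height over the tangent of half this angle, whatever the lens; pixels are square), "cx", "cy" (the principal point, pixels), "dist_coeffs" ([k1, k2, p1, p2, k3] as OpenCV has them; the pictures are not rectified), "xyz" and "attitude" of the camera in the world; the wrist camera has in their place "mount" (4x4, takes a point from camera to tool coordinates, whose origin is the TCP and whose axes are the tool frame's). Camera axes: x right, y down, z forward; pixel columns grow to the right and rows downward; lengths in m; the calibration is good to about 2 mm. A picture is of the moment at which its call begins: read the wrist's pose just before it. get_calibration takes no time and is no camera call.
- bot.close_job(): hands the job in, once; it reports no verdict.
Trained networks look in the newest picture that a camera, given by its name, has taken for a name from the list of things; names that differ only in an ending like _2 or _b are one class to them, and where a whole thing is asked for, a point or a joint stands for the part that bears it (a point fixed in the world has none). Each returns a list of dicts, best first, with "p" (0 to 1); they miss things now and then, are a little off and sometimes report something else, mostly with a low value. They report only what shows in the picture. A call takes as long as a camera call. They do not tell look-alikes from the thing itself.
- optics.trace(camera, thing): "mask" (480x640 bool, what is visible of it) and "bbox" ([left, top, width, height] as shares, 0 to 1, of the picture: columns of its width, rows of its height, round what is visible of it).
- optics.spot_point(camera, thing): "location" ([row, column] as shares, 0 to 1, of the picture: columns of its width, rows of its height: a listed point, or the origin of a listed thing).
The state is a dict: "time": time; "joint_pos": joint angles; "joint_velocities": joint speeds; "joint_efforts": joint torques, N m; "position": TCP position; "ee_rot": TCP orientation; "ft_force": force on the tool from outside, world axes, zero at the start; "wrist_torque": the same for the moment, N m; "finger_gap": finger opening in m.
Only numpy, scipy, OpenCV 4.12 (cv2) and the standard library are available. Lean on these libraries where they do the work, as an engineer would, in place of code of your own. Each camera call takes 0.05 s, during which the arm holds its last target. There are 200 camera calls.

### The job

Push the empty blue pipette-tip box along the loading sill of the discard bin with your fingertips, in through the orange swing flap, until it drops into the bin; then draw your fingers back out before the flap swings down on them, so that it hangs fully shut behind the box. Slide the box flat on the sill all the way: do not lift it or tip it up, and leave the other things on the bench where they stand.

Things in the scene. Friction and masses are not known exactly. Their poses are not given: they have to be found in the camera images.
- bin: Discard bin, a white and clear-plastic station 445 long, 210 wide, 213 mm high, fixed to the bench. Origin: on the bench straight below the flap's hinge line, midway across. x points level into the bin (the way to push), y left as you look in, z up. Beyond the sill is the collecting well: x = 18 to 237 mm, 200 mm wide, floor 6 mm above the bench. Bin coordinates (x) below are in this frame.
- sill_edge (a point): Middle of the inner edge of the loading sill, a flat steel shelf 120 mm above the bench, 210 mm wide, that runs from x = -205 mm to this edge at x = +18 mm, past the flap. It has side guides 22 mm high: 195 mm apart from x = -205 to -120 mm, then closing evenly to 144 mm at the doorway.
- doorway (a point): Middle of the foot of the doorway, on the sill at x = -7 mm. The doorway is 144 mm wide and 83 mm high, under a white crossbar 10 mm high; posts and crossbar lie at x = -12 to -2 mm. Behind the crossbar a clear flat roof runs to the back of the bin, its top level with the crossbar's top, 213 mm above the bench.
- flap (a joint): Orange flap just behind the doorway, 150 wide, 77 high, 3 mm thick, 35 g, on a level hinge at x = 0, 200 mm above the bench. 0 = hanging shut, 3 mm clear of the sill; grows (rad, to 1.45) as its lower edge swings into the bin. It opens inwards only; about 0.2 N at the lower edge opens it. Its weight closes it, slowed by a damper, in about 1.5 s once nothing is in its way.
- flap_edge (a point): Middle of the flap's lower edge.
- box_center (a point): Centre (half-way up) of the empty tip box: blue, about 120 g, 84 (its x) by 122 (its y) by 45 mm high, 96 dark holes in its top. It starts flat on the sill before the flap, its x within 0.25 rad of the bin's x, its 122 mm width across the doorway. Pushed on, it lifts the flap itself and overbalances into the well once its centre is 15 to 30 mm past the sill's inner edge.
- full_box_center (a point): Bystander: centre of a full tip box, grey with yellow tips under a clear lid, 84 x 122 x 75 mm, standing on the bench.
- media_bottle_center (a point): Bystander: centre of a glass bottle with blue cap, 68 mm across, 140 mm high.
- salt_jar_center (a point): Bystander: centre of a white jar with blue cap, 60 mm across, 88 mm high.
- beaker_center (a point): Bystander: centre of a glass beaker, 64 mm across, 80 mm high.
- tube_rack_center (a point): Bystander: centre of a green rack of capped tubes, 56 x 126 mm, 92 mm high over the caps.
- pipette_mid (a point): Bystander: middle of a white hand pipette lying on the bench, 240 mm long, 26 mm high.
Mind the look-alikes: they are no part of the job. What is shaped like the part that bears box_center but brown is not meant.

How it is judged:
By the outcome, as a careful person would: the job done as asked, in the order asked, and still so for the second after the job is handed in, with the robot touching nothing.
It also fails if it takes over 32 s, if anything falls off the work surface, if the arm or the gripper's body presses on something with over 40 N, if the wrist force passes 120 N, or if a joint passes its speed limit or range.

## Working session

There is one attempt and no reset: what is moved stays moved. The work goes in short steps, Python scripts to look and compute and a tool call to move; the robot and the scene stay as the last step left them, time stands still between calls to the robot, and variables do not carry over. Pictures are saved under pics/ and viewed, about 8 in all and at most 12, crops included, and the job is handed in when it is done.

Besides the shell and the picture viewer there is one more tool, called after "Request:" as name([rows], argument=value, ...), one row to a line, values as JSON. apply_moves: Moves the arm, as the interface text tells. Its arguments: {"type":"object","properties":{"plan":{"type":"array"},"squeeze":{"type":"number"}},"required":["plan"]}

```bash
mkdir -p pics
python3 - <<'E'
from cell import bot, optics
import cv2, numpy as np
np.set_printoptions(precision=4,suppress=True)
s=bot.get_state(); print(s['time'],s['position'],s['ee_rot'],s['ft_force'],s['finger_gap'],bot.grasp_offset)
for n in ("scene","top"):
    im=optics.grab_frame(n); cv2.imwrite(f'pics/{n}0.png',im[...,::-1]); c=optics.get_calibration(n); print(n,c)
    for t in ("box_center","sill_edge","doorway","flap_edge","bin"):
        r=optics.spot_point(n,t); print(t,[(round(d['p'],2),np.array(d['location'])*[480,640]) for d in r[:3]])
E
```

```text
0.0 [0.1713 0.6006 0.2139] [[ 0.2742  0.9617 -0.0004]
 [ 0.9617 -0.2742 -0.0013]
 [-0.0014  0.     -1.    ]] [-0.5767 -0.4672 -0.014 ] 0.09213586841748471 0.0187
scene {'vfov': 55.44594688207452, 'cx': 323.25650016216986, 'cy': 238.9847946629549, 'dist_coeffs': array([-0.0323,  0.    ,  0.    ,  0.    ,  0.    ]), 'xyz': array([0.3175, 0.5011, 0.9418]), 'attitude': array([[-0.873 , -0.3846,  0.2998],
       [-0.4874,  0.7068, -0.5128],
       [-0.0146, -0.5938, -0.8045]])}
box_center [(0.67, array([245.52 , 358.016])), (0.62, array([341.28 , 187.904]))]
sill_edge [(0.64, array([190.704, 346.496])), (0.6, array([216.192, 307.712]))]
doorway [(0.92, array([221.616, 315.072]))]
flap_edge [(0.78, array([216.912, 313.792]))]
bin [(0.92, array([247.008, 314.88 ]))]
top {'vfov': 56.83075036707424, 'cx': 319.1340270193479, 'cy': 240.54320759583072, 'dist_coeffs': array([-0.0946,  0.    ,  0.    ,  0.    ,  0.    ]), 'xyz': array([ 0.4869, -0.0078,  1.0211]), 'attitude': array([[ 0.0268, -0.9893,  0.1435],
       [-0.9996, -0.0282, -0.008 ],
       [ 0.012 , -0.1433, -0.9896]])}
box_center [(0.91, array([175.296, 187.392])), (0.78, array([276.192, 324.096]))]
sill_edge [(0.76, array([210.72 , 340.096]))]
doorway [(0.91, array([220.992, 341.632]))]
flap_edge []
bin [(0.93, array([227.808, 339.072])), (0.6, array([186.096, 257.28 ])), (0.43, array([307.68 , 408.192]))]
```

View pics/scene0.png

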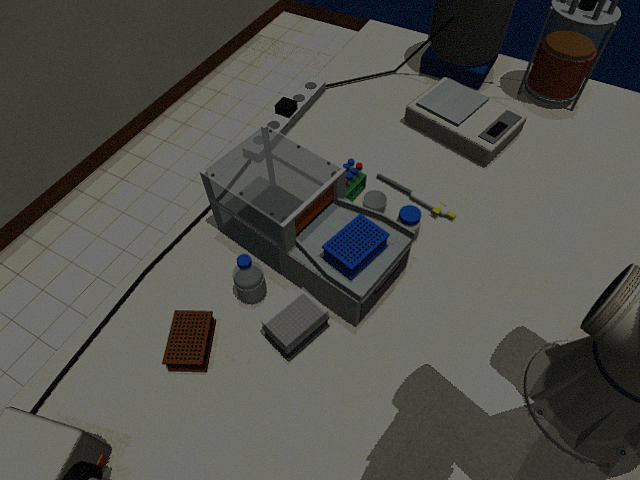

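View pics/top0.png

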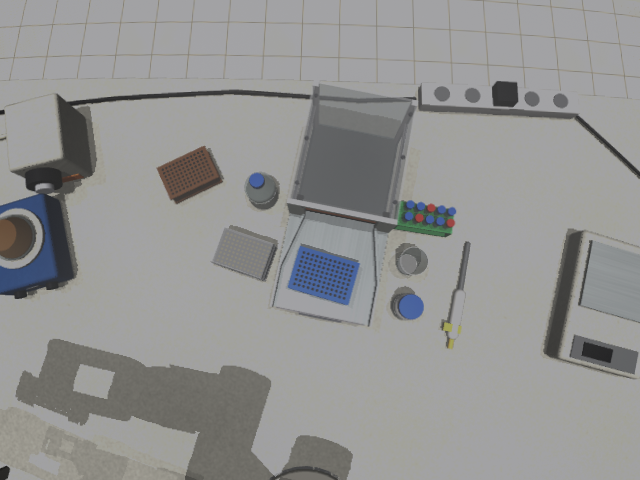

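The top view shows the bin, with its door sill facing the robot and the blue box on it at about (324,276). The scene view shows the same box at about (357,245). There are two candidates for the tip box:
- **Blue box on the sill**, top view (324,276): fits the description in colour, holes and position.
- **Brown box on the bench**, top view (188,174): the look-alike.

I'll confirm in enlarged crops, which will also give me the corners.

Run:
```python
import cv2, numpy as np
def crop(f,x0,y0,w,h,k,o):
    im=cv2.resize(cv2.imread(f)[y0:y0+h,x0:x0+w],None,fx=k,fy=k,interpolation=cv2.INTER_CUBIC)
    im=cv2.convertScaleAbs(im,alpha=1.5,beta=10)
    for x in range(x0-x0%20+20,x0+w,20): cv2.putText(im,str(x),((x-x0)*k,10),0,.35,(0,0,255)); cv2.line(im,((x-x0)*k,12),((x-x0)*k,18),(0,0,255))
    for y in range(y0-y0%20+20,y0+h,20): cv2.putText(im,str(y),(0,(y-y0)*k),0,.35,(0,0,255)); cv2.line(im,(24,(y-y0)*k),(32,(y-y0)*k),(0,0,255))
    cv2.imwrite(o,im)
crop('pics/top0.png',260,190,150,140,5,'pics/topc.png')
crop('pics/scene0.png',270,170,160,160,4,'pics/scc.png')
```

```text
(no output)
```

View pics/topc.png

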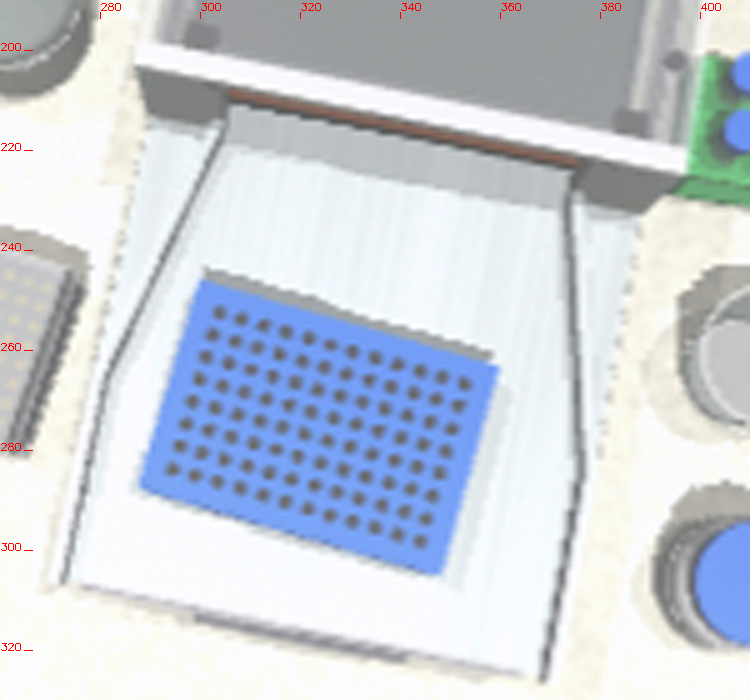

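View pics/scc.png

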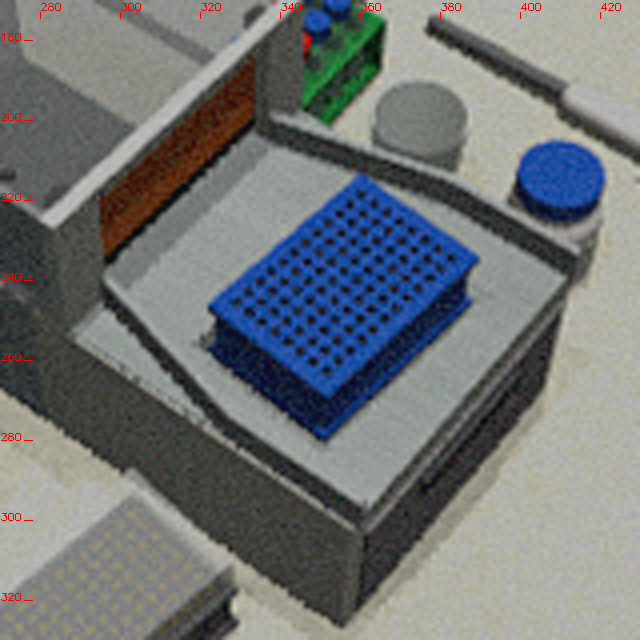

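The crops confirm it: the blue 96-hole box is on the sill, with top-view corners (300.6,245.8), (359.6,263.4), (348,305.2) and (287.6,287.6). The brown look-alike is elsewhere on the bench. Next I fit the bin and box poses.

```bash
cat > h.py <<'E'
from cell import bot, optics
import cv2, numpy as np
from scipy.optimize import least_squares
np.set_printoptions(precision=4,suppress=True)
def proj(n,P):
    c=optics.get_calibration(n); f=240/np.tan(np.radians(c['vfov']/2)); R=np.array(c['attitude']).T
    return cv2.projectPoints(np.array(P,float).reshape(-1,3),cv2.Rodrigues(R)[0],-R@c['xyz'],np.array([[f,0,c['cx']],[0,f,c['cy']],[0,0,1.]]),np.array(c['dist_coeffs']))[0][:,0]
def pl(q,L): # q=(x,y,yaw)
    c,s=np.cos(q[2]),np.sin(q[2]); L=np.array(L,float)
    return np.c_[q[0]+c*L[:,0]-s*L[:,1],q[1]+s*L[:,0]+c*L[:,1],L[:,2]]
def fit(obs,q0):
    def r(q):
        return np.concatenate([((proj(n,pl(q,[o[0] for o in ob]))-[o[1] for o in ob])).ravel() for n,ob in obs.items()])
    s=least_squares(r,q0,loss='soft_l1'); return s.x,r(s.x).reshape(-1,2)
T=lambda x,y:((x+.5)/5-.5+260,(y+.5)/5-.5+190)
S=lambda x,y:((x+.5)/4-.5+270,(y+.5)/4-.5+170)
bx=[(.042,.061,.165),(.042,-.061,.165),(-.042,-.061,.165),(-.042,.061,.165)]
box={'top':list(zip(bx,[T(203,279),T(498,367),T(440,576),T(138,488)])),
     'scene':list(zip(bx,[S(211,310),S(362,176),S(478,260),S(330,397)]))}
z=.213
bn={'top':[((-.012,.105,z),T(138,68)),((-.012,-.105,z),T(684,174)),((-.007,0,.12),(341.6,221.0))],
    'scene':[((-.012,.105,z),S(45,222)),((-.012,.072,.12),S(104,278)),((-.205,.105,0),S(345,625)),((-.007,0,.12),(315.07,221.6))]}
if __name__=='__main__':
    b,rb=fit(box,[.45,0,0]); q,rq=fit(bn,[.6,0,0])
    for n in bn: 
        for o in (bn,box):
            o1=fit({n:o[n]},[.5,0,0]); print(n,'alone',o1[0])
    print('box',b,np.degrees(b[2]),'\n',rb,'\nbin',q,np.degrees(q[2]),'\n',rq)
    c,s=np.cos(q[2]),np.sin(q[2]); d=b[:2]-q[:2]; print('box in bin',c*d[0]+s*d[1],-s*d[0]+c*d[1],np.degrees(b[2]-q[2]))
    print('sill front top px',proj('top',pl(q,[(-.205,.105,.12),(-.205,-.105,.12),(-.205,.0975,.142),(-.205,-.0975,.142)])))
    s=bot.get_state();print(s['position'],s['time'])
E
python3 h.py
```

```text
top alone [ 0.6672 -0.0584 -0.1649]
top alone [ 0.5442 -0.0251 -0.2593]
scene alone [ 0.6732 -0.0595 -0.1676]
scene alone [ 0.5441 -0.0239 -0.2471]
box [ 0.5442 -0.0247 -0.2542] -14.563929696884287 
 [[-1.0432  0.1244]
 [ 0.2997 -0.0991]
 [ 0.2515  0.044 ]
 [-0.4102 -0.085 ]
 [-0.4625 -0.8709]
 [ 0.14   -0.2698]
 [ 1.0018 -0.466 ]
 [-0.1225  0.602 ]] 
bin [ 0.6697 -0.0592 -0.1751] -10.033664162619921 
 [[ 0.4306 -1.8152]
 [ 1.6976 -0.5215]
 [-1.2123 -1.506 ]
 [ 2.5511  0.734 ]
 [ 1.2899  3.3692]
 [-0.658   0.6927]
 [ 0.7935  0.0197]]
box in bin -0.12965033399179995 0.012095137356950312 -4.530265534264367
sill front top px [[270.2013 303.7431]
 [372.4268 324.8002]
 [272.8375 304.5007]
 [370.1545 324.5455]]
[0.1714 0.6011 0.2146] 0.6
```

```bash
cat > g.py <<'E'
import sys; from h import *
B=np.array([.6675,-.0588,np.radians(-9.7)])
def go(x,y,z,yaw):  # bin-frame target, yaw of tool x rel. bin x (deg)
    s=bot.get_state(); R=np.array(s['ee_rot']); p=pl(B,[(x,y,z)])[0]
    cur=np.degrees(np.arctan2(R[1,0],R[0,0])); t=-((yaw-9.7-cur+180)%360-180)
    print('delta',R.T@(p-s['position']),'twist',t)
def cur():
    s=bot.get_state(); d=np.array(s['position'][:2])-B[:2]; c,n=np.cos(B[2]),np.sin(B[2]); R=np.array(s['ee_rot'])
    print('t',s['time'],'bin',c*d[0]+n*d[1],-n*d[0]+c*d[1],s['position'][2],'yaw',np.degrees(np.arctan2(R[1,0],R[0,0]))+9.7,'F',s['ft_force'],'gap',s['finger_gap'])
E
python3 - <<'E'
from g import *
cur(); go(-.129,.105,.25,0)
E
```

```text
t 0.6 bin -0.6002111800841686 0.5668406510658106 0.21459488517813152 yaw 83.78491150645114 F [-0.5528  0.1043 -0.5115] gap 0.09195721990084481
delta [-0.4081  0.5184 -0.0354] twist 83.78491150645114
```

Request:
apply_moves([
  {"claw": 0.5,"delta_pos": [-0.03,0.03,-0.035],"twist": 0},
  {"claw": 0.5,"delta_pos": [-0.408,0.518,-0.035],"twist": 84},
  {"claw": 0.5,"delta_pos": [-0.408,0.518,-0.035],"twist": 84},
  {"claw": 0.5,"delta_pos": [-0.408,0.518,-0.035],"twist": 84},
  {"claw": 0.5,"delta_pos": [-0.408,0.518,-0.035],"twist": 84},
  {"claw": 0.5,"delta_pos": [-0.408,0.518,-0.035],"twist": 84},
  {"claw": 0.5,"delta_pos": [-0.408,0.518,-0.035],"twist": 84},
  {"claw": 0.5,"delta_pos": [-0.408,0.518,-0.035],"twist": 84},
])

```text
time: 1.4
position: [0.3981, 0.2835, 0.2486]
ee_rot: [[0.972, 0.235, 0.001], [0.235, -0.972, 0.001], [0.001, -0.0, -1.0]]
ft_force: [0.3, 0.3, -0.4]
finger_gap: 0.0463
```

Run:
```python
from g import *
cur(); go(-.129,.105,.25,0)
```

```text
t 1.4 bin -0.3231918750655569 0.29200438578989474 0.2485640418256015 yaw 23.281436011523574 F [ 0.3487  0.3405 -0.4495] gap 0.0462500705256055
delta [ 0.1045  0.2485 -0.0014] twist 23.281436011523567
```

Request:
apply_moves([
  {"claw": 0.5,"delta_pos": [0.1,0.245,0],"twist": 23},
  {"claw": 0.5,"delta_pos": [0.1,0.245,0],"twist": 23},
  {"claw": 0.5,"delta_pos": [0.1,0.245,0],"twist": 23},
  {"claw": 0.5,"delta_pos": [0.1,0.245,0],"twist": 23},
  {"claw": 0.5,"delta_pos": [0.1,0.245,0],"twist": 23},
  {"claw": 0.5,"delta_pos": [0.1,0.245,0],"twist": 23},
  {"claw": 0.5,"delta_pos": [0.1,0.245,0],"twist": 23},
  {"claw": 0.5,"delta_pos": [0.1,0.245,0],"twist": 23},
])

```text
time: 2.2
position: [0.5525, 0.0721, 0.2479]
ee_rot: [[0.987, -0.158, -0.001], [-0.158, -0.987, 0.0], [-0.001, -0.0, -1.0]]
ft_force: [-0.9, 0.5, 0.1]
finger_gap: 0.0457
```

Run:
```python
from g import *
cur(); go(-.129,.103,.153,0); go(-.129,.071,.153,0)
```

```text
t 2.2 bin -0.1353714773965674 0.10962303645817237 0.24794987069022373 yaw 0.5922278738710585 F [-0.9055  0.5453  0.1235] gap 0.045710900610310544
delta [0.0064 0.0067 0.0949] twist 0.5922278738710531
delta [0.0061 0.0387 0.0949] twist 0.5922278738710531
```

Request:
apply_moves([
  {"claw": 0.5,"delta_pos": [0.006,0.003,0.04],"twist": 0.6},
  {"claw": 0.5,"delta_pos": [0.006,0.003,0.075],"twist": 0.6},
  {"claw": 0.5,"delta_pos": [0.006,0.003,0.094],"twist": 0.6},
  {"claw": 0.5,"delta_pos": [0.006,0.006,0.094],"twist": 0.6},
  {"claw": 0.5,"delta_pos": [0.006,0.011,0.094],"twist": 0.6},
  {"claw": 0.5,"delta_pos": [0.006,0.016,0.094],"twist": 0.6},
  {"claw": 0.5,"delta_pos": [0.006,0.021,0.094],"twist": 0.6},
  {"claw": 0.5,"delta_pos": [0.006,0.021,0.094],"twist": 0.6},
])

```text
time: 3.0
position: [0.5562, 0.0492, 0.1553]
ee_rot: [[0.986, -0.169, 0.002], [-0.169, -0.986, 0.0], [0.002, -0.0, -1.0]]
ft_force: [0.6, 0.7, -0.6]
finger_gap: 0.0462
```

Run:
```python
from g import *
cur(); go(-.129,.071,.153,0)
im=optics.grab_frame('top'); im2=optics.grab_frame('scene')
k=lambda i,x,y,w,h:cv2.resize(i[y:y+h,x:x+w],(400,400),interpolation=cv2.INTER_CUBIC)
cv2.imwrite('pics/side.png',cv2.convertScaleAbs(np.hstack([k(im,260,190,140,140),k(im2,270,170,160,160)])[...,::-1],alpha=1.4))
```

```text
t 3.0 bin -0.12787030379042832 0.0876760949570911 0.15525241120173802 yaw -0.010298320334067412 F [ 0.5879  0.704  -0.6149] gap 0.046222798223395284
delta [-0.0011  0.0167  0.0022] twist -0.010298320334072741
```

View pics/side.png

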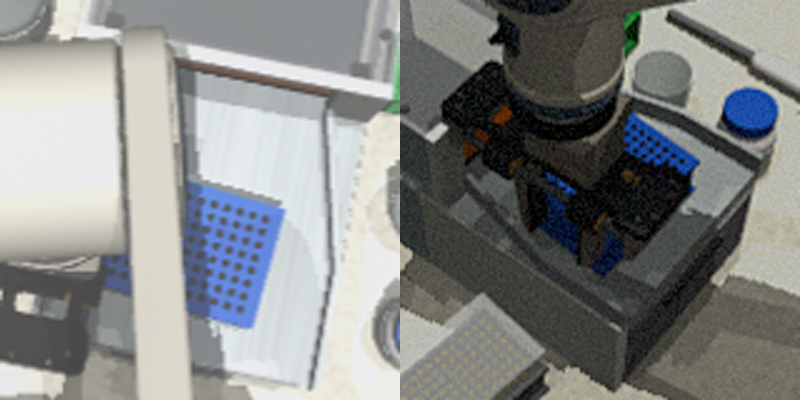

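The fingers sit at the box's left side and just above the guide, on the left of the box in both views. I'll go on with the side push to centre and square it.

Request:
apply_moves([
  {"claw": 0.5,"delta_pos": [0,0.004,0.001],"twist": 0},
  {"claw": 0.5,"delta_pos": [0,0.008,0.001],"twist": 0},
  {"claw": 0.5,"delta_pos": [0,0.012,0.001],"twist": 0},
  {"claw": 0.5,"delta_pos": [0,0.016,0.001],"twist": 0},
  {"claw": 0.5,"delta_pos": [0,0.016,0.001],"twist": 0},
])

```text
time: 3.6
position: [0.553, 0.0334, 0.1531]
ee_rot: [[0.986, -0.168, -0.0], [-0.168, -0.986, -0.0], [-0.0, 0.0, -1.0]]
ft_force: [-0.4, 0.6, 0.1]
finger_gap: 0.0462
```

Run:
```python
from g import *
cur(); go(-.129,.12,.2,0)
```

```text
t 3.6 bin -0.1283537831384488 0.07158636423069843 0.15313644118871678 yaw -0.0005533316951957801 F [-0.436   0.6054  0.0862] gap 0.04624023653195842
delta [-0.0007 -0.0484 -0.0469] twist -0.0005533316951868983
```

Request:
apply_moves([
  {"claw": 0.5,"delta_pos": [0,-0.02,0],"twist": 0},
  {"claw": 0.5,"delta_pos": [0,-0.02,-0.045],"twist": 0},
  {"claw": 0.25,"delta_pos": [-0.03,0,-0.085],"twist": -8},
  {"claw": 0.25,"delta_pos": [-0.15,0.072,-0.085],"twist": -90},
  {"claw": 0.25,"delta_pos": [-0.15,0.072,-0.085],"twist": -90},
  {"claw": 0.25,"delta_pos": [-0.15,0.072,-0.085],"twist": -90},
  {"claw": 0.25,"delta_pos": [-0.15,0.072,-0.085],"twist": -90},
  {"claw": 0.25,"delta_pos": [-0.15,0.072,-0.085],"twist": -90},
])

```text
time: 4.4
position: [0.3923, -0.0123, 0.2386]
ee_rot: [[0.748, 0.664, 0.001], [0.664, -0.748, -0.0], [0.001, 0.001, -1.0]]
ft_force: [0.0, -0.5, -0.2]
finger_gap: 0.0692
```

Run:
```python
from g import *
cur(); go(-.29,0,.24,90); print(bot.get_state()['joint_pos'])
```

```text
t 4.4 bin -0.2791458299482721 -0.0005097351388534607 0.23858873841126313 yaw 51.28434345187185 F [ 0.0214 -0.5478 -0.168 ] gap 0.06915244236552634
delta [-0.0064 -0.0088 -0.0014] twist -38.71565654812815
[ -2.0031  -3.0662 118.2533  -0.009   64.7445 -43.5836]
```

Request:
apply_moves([
  {"claw": 0.25,"delta_pos": [-0.006,-0.009,0],"twist": -38.7},
  {"claw": 0.25,"delta_pos": [-0.006,-0.009,0],"twist": -38.7},
  {"claw": 0.25,"delta_pos": [-0.006,-0.009,0],"twist": -38.7},
  {"claw": 0.25,"delta_pos": [-0.006,-0.009,0],"twist": -38.7},
  {"claw": 0.25,"delta_pos": [-0.006,-0.009,0],"twist": -38.7},
  {"claw": 0.25,"delta_pos": [-0.006,-0.009,0],"twist": -38.7},
])

```text
time: 5.0
position: [0.3827, -0.009, 0.2383]
ee_rot: [[0.173, 0.985, 0.0], [0.985, -0.173, -0.0], [-0.0, 0.0, -1.0]]
ft_force: [-0.3, 0.8, -0.2]
finger_gap: 0.0687
```

Run:
```python
from g import *
cur()
im=optics.grab_frame('top'); im2=optics.grab_frame('scene'); w=optics.grab_frame('wrist')
cv2.imwrite('pics/w1.png',w[...,::-1])
k=lambda i,x,y,w,h:cv2.resize(i[y:y+h,x:x+w],(400,400),interpolation=cv2.INTER_CUBIC)
a=k(im,260,190,140,140)
cv2.imwrite('pics/b.png',cv2.convertScaleAbs(np.vstack([np.hstack([a,k(im2,270,170,160,160)]),cv2.resize(w,(800,600))[:200]*1])[...,::-1],alpha=1.4))
b=cv2.convertScaleAbs(np.hstack([a,k(im2,270,170,160,160)]),alpha=1.4)
ww=np.zeros((200,800,3),np.uint8)
cv2.imwrite('pics/b.png',np.hstack([cv2.resize(b[...,::-1],(800,400))]))
print(optics.get_calibration('wrist'))
for t in ("box_center","doorway","flap_edge"):
  for n in("top","scene","wrist"):
    r=optics.spot_point(n,t); print(n,t,[(round(d['p'],2),np.array(d['location'])*[480,640]) for d in r[:2]])
```

```text
t 5.0 bin -0.2890730351640491 0.0010830523198243 0.238254039320926 yaw 89.7493169123829 F [-0.3147  0.7863 -0.193 ] gap 0.06871260356473605
{'vfov': 69.39295926872396, 'cx': 317.4302766003848, 'cy': 246.4711173525573, 'dist_coeffs': array([-0.0551,  0.    ,  0.    ,  0.    ,  0.    ]), 'mount': array([[ 1.    , -0.0013, -0.    ,  0.0003],
       [ 0.0012,  0.96  ,  0.2799, -0.0802],
       [-0.0003, -0.2799,  0.96  , -0.1696],
       [ 0.    ,  0.    ,  0.    ,  1.    ]])}
top box_center [(0.89, array([176.496, 187.392])), (0.84, array([274.8  , 331.776]))]
scene box_center [(0.76, array([242.784, 359.296])), (0.75, array([343.296, 189.504]))]
wrist box_center [(0.79, array([415.584, 316.608]))]
top doorway [(0.97, array([220.8  , 341.184])), (0.46, array([218.496, 427.328]))]
scene doorway [(0.61, array([220.32 , 316.608]))]
wrist doorway []
top flap_edge [(0.73, array([210.288, 338.112])), (0.73, array([259.2  , 411.072]))]
scene flap_edge [(0.84, array([218.304, 311.424]))]
wrist flap_edge [(0.68, array([338.208, 164.928]))]
```

View pics/b.png

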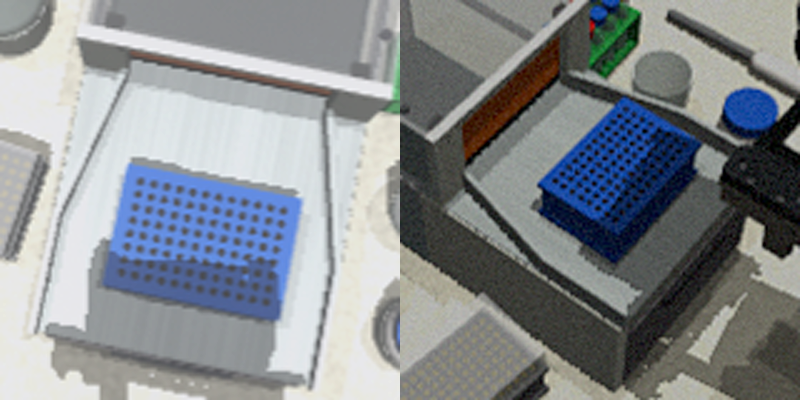

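View pics/w1.png

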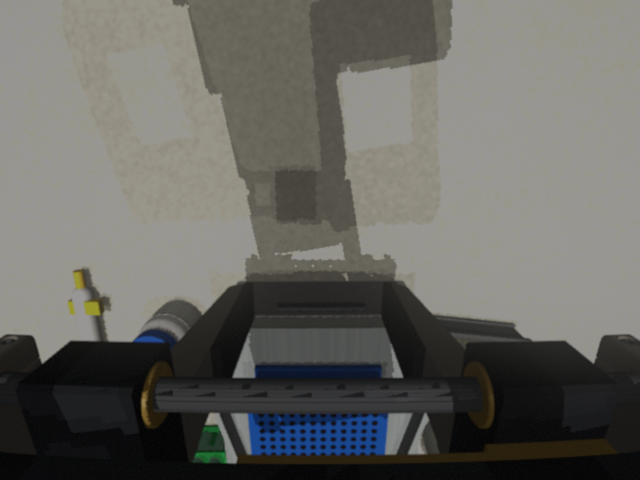

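The box is now square to the doorway and about central, at (203,240) in the top crop. The wrist view shows the sill's front edge at row ~316, columns 252–390, which ties the sill to the tool frame.

Run:
```python
from g import *
k=400/140; T=lambda x,y:((x+.5)/k-.5+260,(y+.5)/k-.5+190)
S=lambda x,y:((x+.5)/2.5-.5+270,(y+.5)/2.5-.5+170)
ob={'top':list(zip(bx,[T(128,162),T(300,197),T(280,318),T(105,285)])),'scene':list(zip(bx,[S(540,0)if 0 else S(140,183),S(226,97),S(299,148),S(213,232)]))}
b,r=fit(ob,[.54,0,-.2]); print('box',b,abs(r).max())
c,s=np.cos(B[2]),np.sin(B[2]); d=b[:2]-B[:2]; print('in bin',c*d[0]+s*d[1],-s*d[0]+c*d[1],np.degrees(b[2]-B[2]))
w=optics.get_calibration('wrist'); M=w['mount']; f=240/np.tan(np.radians(w['vfov']/2)); st=bot.get_state()
def back(u,v,z):
    p=cv2.undistortPoints(np.array([[[u,v]]],float),np.array([[f,0,w['cx']],[0,f,w['cy']],[0,0,1.]]),np.array(w['dist_coeffs']))[0,0]
    R=np.array(st['ee_rot']); o=R@M[:3,3]+st['position']; r=R@M[:3,:3]@[p[0],p[1],1]
    q=o+r*(z-o[2])/r[2]; d=q[:2]-B[:2]; return c*d[0]+s*d[1],-s*d[0]+c*d[1]
for u,v,z in ((255,316,.12),(320,316,.12),(388,316,.12),(255,365,.165),(382,365,.165),(320,283,0)): print(u,v,back(u,v,z))
im=optics.grab_frame('wrist'); g=cv2.cvtColor(im,cv2.COLOR_RGB2GRAY); print(g[278:372,320].tolist())
```

```text
box [ 0.5472 -0.039  -0.1754] 2.0565495241438896
in bin -0.12190589750317636 -0.0007874640200411023 -0.35233014398139106
255 316 (np.float64(-0.21892740690880474), np.float64(-0.05658739218059262))
320 316 (np.float64(-0.2186416876836517), np.float64(0.0033558932603161007))
388 316 (np.float64(-0.2180436553185844), np.float64(0.06611720860935541))
255 365 (np.float64(-0.19783298162319876), np.float64(-0.05022050810626122))
382 365 (np.float64(-0.1970942998510527), np.float64(0.0536503039302792))
320 283 (np.float64(-0.20218767559133977), np.float64(0.004170561637865111))
[68, 68, 64, 53, 43, 41, 41, 39, 42, 40, 40, 40, 38, 38, 38, 37, 39, 38, 37, 41, 39, 39, 38, 36, 31, 28, 25, 26, 28, 34, 42, 42, 38, 35, 37, 37, 43, 54, 57, 50, 48, 48, 49, 49, 48, 49, 49, 47, 47, 51, 66, 78, 80, 80, 80, 79, 81, 80, 81, 80, 80, 80, 81, 81, 80, 79, 80, 80, 80, 81, 80, 80, 80, 80, 81, 81, 81, 81, 81, 80, 81, 81, 80, 73, 60, 53, 45, 32, 23, 23, 27, 26, 29, 24]
```

Run:
```python
from g import *
w=optics.get_calibration('wrist'); M=w['mount']; f=240/np.tan(np.radians(w['vfov']/2)); st=bot.get_state()
R=np.array(st['ee_rot']);K=np.array([[f,0,w['cx']],[0,f,w['cy']],[0,0,1.]])
for P in [(-.205,0,.12),(-.205,0,0),(-.205,0,.11),(-.164,0,.12),(-.164,.061,.165),(-.164,-.061,.165),(-.164,.061,.12),(-.164,-.061,.12),(-.205,.105,.12),(-.205,-.105,.12)]:
    p=pl(B,[P])[0]; pc=np.linalg.inv(M)@np.r_[R.T@(p-st['position']),1]
    print(P,cv2.projectPoints(pc[None,:3],np.zeros(3),np.zeros(3),K,np.array(w['dist_coeffs']))[0].ravel())
im=cv2.imread('pics/w1.png')[270:470,180:460]; im=cv2.resize(im,(784,560),interpolation=cv2.INTER_CUBIC)
cv2.imwrite('pics/w1c.png',cv2.convertScaleAbs(im,alpha=1.8))
```

```text
(-0.205, 0, 0.12) [316.4574 329.1288]
(-0.205, 0, 0) [316.6793 280.911 ]
(-0.205, 0, 0.11) [316.4816 323.8526]
(-0.164, 0, 0.12) [316.7773 366.6106]
(-0.164, 0.061, 0.165) [388.5489 397.9902]
(-0.164, -0.061, 0.165) [244.9199 398.7949]
(-0.164, 0.061, 0.12) [379.6204 366.0218]
(-0.164, -0.061, 0.12) [253.9822 366.754 ]
(-0.205, 0.105, 0.12) [428.4678 327.9674]
(-0.205, -0.105, 0.12) [204.6046 329.3197]
```

View pics/w1c.png

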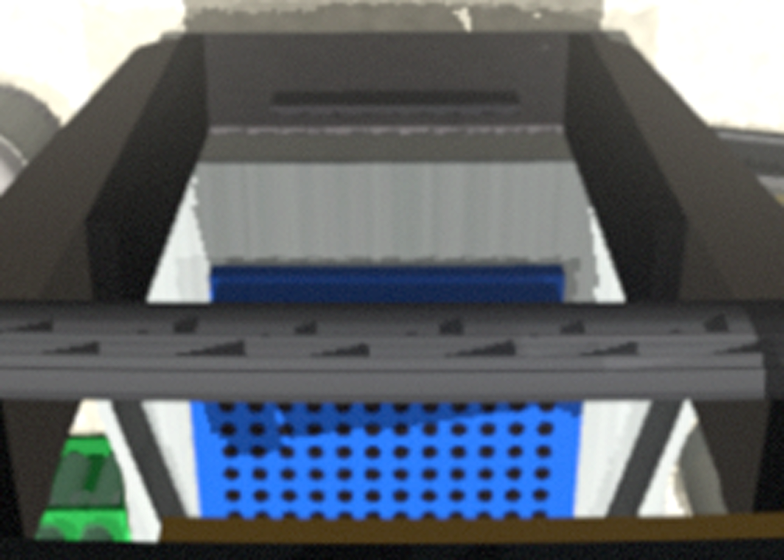

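Request:
apply_moves([
  {"claw": 0.25,"delta_pos": [-0.001,0.04,-0.04],"twist": -0.25},
  {"claw": 0.25,"delta_pos": [-0.001,0.08,-0.08],"twist": -0.25},
  {"claw": 0.25,"delta_pos": [-0.001,0.117,-0.107],"twist": -0.25},
  {"claw": 0.25,"delta_pos": [-0.001,0.117,-0.107],"twist": -0.25},
  {"claw": 0.25,"delta_pos": [-0.001,0.129,-0.107],"twist": -0.25},
  {"claw": 0.25,"delta_pos": [-0.001,0.159,-0.107],"twist": -0.25},
  {"claw": 0.25,"delta_pos": [-0.001,0.209,-0.107],"twist": -0.25},
  {"claw": 0.25,"delta_pos": [-0.001,0.259,-0.107],"twist": -0.25},
])

```text
time: 6.45
position: [0.6377, -0.055, 0.3438]
ee_rot: [[0.169, 0.986, -0.002], [0.986, -0.169, 0.0], [-0.0, -0.002, -1.0]]
ft_force: [1.1, 0.8, 0.6]
finger_gap: 0.0689
```

Run:
```python
from g import *
cur(); print(bot.get_state()['joint_velocities'])
for i in range(4): optics.grab_frame('top'); cur()
```

```text
t 6.45 bin -0.030016703110104313 -0.00122610225922527 0.3437944566947537 yaw 89.95672811048775 F [1.0637 0.7755 0.5711] gap 0.06888191772690536
[ -4.1466  49.0693 -63.6592   0.0202  14.1037  -4.1326]
t 6.5 bin -0.023588185585725487 -0.00138069036803276 0.34120900633010925 yaw 89.93897381405804 F [ 0.581  -0.9207 -0.3104] gap 0.06922450481276134
t 6.55 bin -0.027183546235964546 -0.001399408960822255 0.34085079217197173 yaw 89.92364456024619 F [0.4381 0.261  0.1268] gap 0.06873635626106893
t 6.6 bin -0.02967739143826579 -0.0013085456619377298 0.3414543652878229 yaw 89.93347121528453 F [-0.0705 -0.5252 -0.1239] gap 0.06904771936174509
t 6.65 bin -0.031043604350444332 -0.001259403854046175 0.3423778982747024 yaw 89.94040639936156 F [-0.2775 -0.1161  1.0564] gap 0.06840523297631872
```

Run:
```python
from g import *
im=optics.grab_frame('scene'); cur()
s=bot.get_state(); p=proj('scene',[s['position']])[0]; print(p)
x,y=int(p[0]),int(p[1])
cv2.imwrite('pics/f.png',cv2.convertScaleAbs(cv2.resize(im[y-110:y+50,x-80:x+120],None,fx=4,fy=4,interpolation=cv2.INTER_CUBIC)[:600,:,::-1],alpha=1.8))
```

```text
t 6.7 bin -0.03156097017906673 -0.0012520725292598754 0.34336890944120824 yaw 89.9436858332542 F [-0.3948 -0.5606  0.1266] gap 0.06891164683145376
[324.005  154.2673]
```

View pics/f.png

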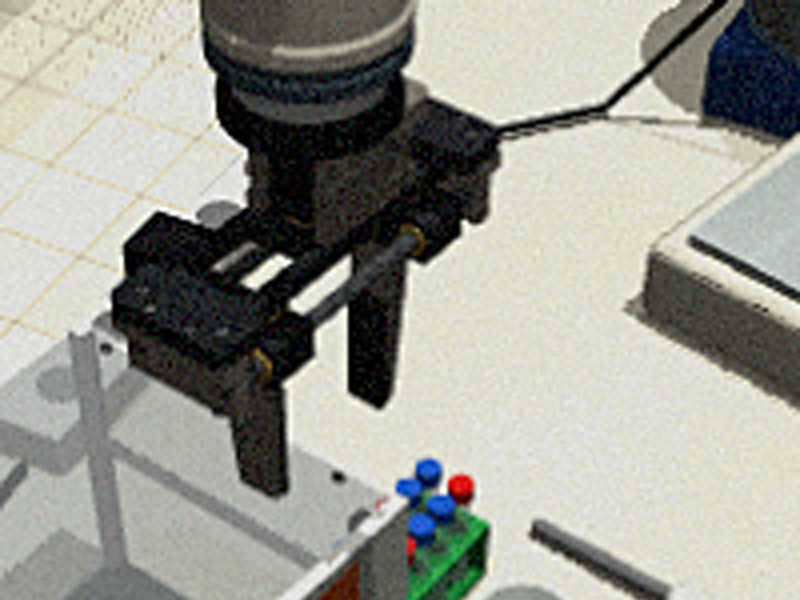

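Request:
apply_moves([
  {"claw": 0.25,"delta_pos": [0,-0.05,0],"twist": 0},
  {"claw": 0.25,"delta_pos": [0,-0.1,0],"twist": 0},
  {"claw": 0.25,"delta_pos": [0,-0.15,0],"twist": 0},
  {"claw": 0.25,"delta_pos": [0,-0.184,0.025],"twist": 0},
  {"claw": 0.25,"delta_pos": [0,-0.184,0.075],"twist": 0},
  {"claw": 0.25,"delta_pos": [0,-0.184,0.125],"twist": 0},
  {"claw": 0.25,"delta_pos": [0,-0.184,0.165],"twist": 0},
  {"claw": 0.25,"delta_pos": [0,-0.184,0.193],"twist": 0},
])

```text
time: 7.5
position: [0.453, -0.0234, 0.1503]
ee_rot: [[0.169, 0.986, -0.002], [0.986, -0.169, 0.0], [-0.0, -0.002, -1.0]]
ft_force: [-0.1, 0.5, -0.2]
finger_gap: 0.0686
```

Request:
apply_moves([
  {"claw": 0.25,"delta_pos": [0,0,0],"twist": 0},
  {"claw": 0.25,"delta_pos": [0,0.01,0],"twist": 0},
  {"claw": 0.25,"delta_pos": [0,0.02,0],"twist": 0},
  {"claw": 0.25,"delta_pos": [0,0.03,0],"twist": 0},
  {"claw": 0.25,"delta_pos": [0,0.036,0],"twist": 0},
  {"claw": 0.25,"delta_pos": [0,0.04,0],"twist": 0},
  {"claw": 0.25,"delta_pos": [0,0.042,0],"twist": 0},
  {"claw": 0.25,"delta_pos": [0,0.042,0],"twist": 0},
])

```text
time: 8.3
position: [0.4978, -0.0309, 0.1522]
ee_rot: [[0.17, 0.986, -0.0], [0.986, -0.17, 0.0], [0.0, -0.0, -1.0]]
ft_force: [-0.8, -0.4, -0.6]
finger_gap: 0.0686
```

Run:
```python
from g import *
cur(); go(-.036,0,.15,90)
```

```text
t 8.3 bin -0.17195091197122575 -0.001116907269007275 0.15217091457422366 yaw 89.93954517184733 F [-0.7538 -0.3905 -0.618 ] gap 0.06862171913433306
delta [0.0013 0.1359 0.0022] twist -0.06045482815267178
```

Request:
apply_moves([
  {"claw": 0.25,"delta_pos": [0.001,0.01,0.002],"twist": 0},
  {"claw": 0.25,"delta_pos": [0.001,0.036,0.002],"twist": 0},
  {"claw": 0.25,"delta_pos": [0.001,0.086,0.002],"twist": 0},
  {"claw": 0.25,"delta_pos": [0.001,0.136,0.002],"twist": 0},
  {"claw": 0.25,"delta_pos": [0.001,0.116,0.002],"twist": 0},
  {"claw": 0.25,"delta_pos": [0.001,0.076,0.002],"twist": 0},
  {"claw": 0.25,"delta_pos": [0.001,0.036,0.002],"twist": 0},
  {"claw": 0.25,"delta_pos": [0.001,-0.01,0.002],"twist": 0},
])

```text
time: 9.1
position: [0.4876, -0.0281, 0.1497]
ee_rot: [[0.17, 0.986, 0.0], [0.986, -0.17, -0.0], [0.0, 0.0, -1.0]]
ft_force: [0.3, -0.1, -0.3]
finger_gap: 0.0687
```

Run:
```python
from g import *
cur()
im=optics.grab_frame('top'); im2=optics.grab_frame('scene')
k=lambda i,x,y,w,h:cv2.resize(i[y:y+h,x:x+w],(400,500),interpolation=cv2.INTER_CUBIC)
cv2.imwrite('pics/fl.png',cv2.convertScaleAbs(np.hstack([k(im,260,80,160,200),k(im2,190,110,200,250)])[...,::-1],alpha=1.5))
```

```text
t 9.1 bin -0.18250969615671186 -6.384309395664894e-05 0.14967362580110954 yaw 89.93639697644538 F [ 0.3223 -0.0905 -0.2608] gap 0.06874149283470979
```

View pics/fl.png

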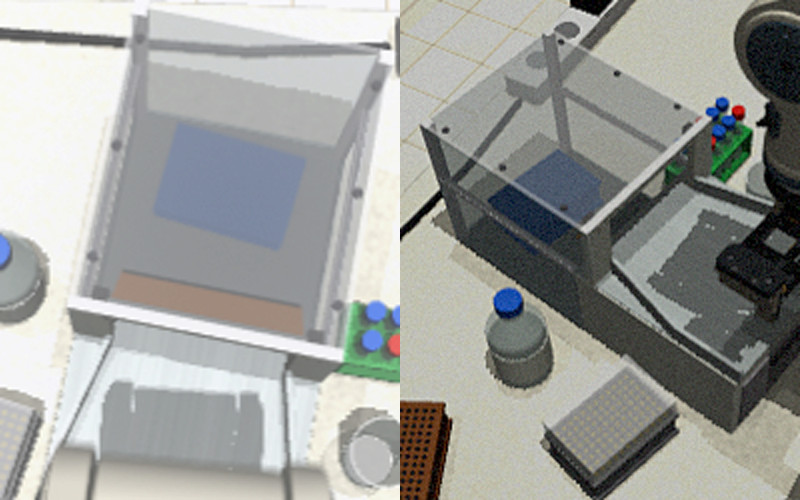

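The box is in the well, at (228,185) in the top crop. The flap, at (205,300), is still swinging shut. I'll move the arm clear and wait for it.

Request:
apply_moves([
  {"claw": 0.25,"delta_pos": [0,-0.04,0],"twist": 0},
  {"claw": 0.25,"delta_pos": [0,-0.06,-0.04],"twist": 0},
  {"claw": 0.25,"delta_pos": [0,-0.1,-0.08],"twist": 0},
  {"claw": 0.25,"delta_pos": [0,-0.1,-0.08],"twist": 0},
  {"claw": 0.25,"delta_pos": [0,-0.1,-0.08],"twist": 0},
  {"claw": 0.25,"delta_pos": [0,-0.1,-0.08],"twist": 0},
  {"claw": 0.25,"delta_pos": [0,-0.1,-0.08],"twist": 0},
  {"claw": 0.25,"delta_pos": [0,-0.1,-0.08],"twist": 0},
])

```text
time: 10.0
position: [0.3896, -0.0114, 0.2291]
ee_rot: [[0.17, 0.986, -0.002], [0.986, -0.17, 0.0], [-0.0, -0.002, -1.0]]
ft_force: [0.2, 0.3, -0.0]
finger_gap: 0.0691
```

Request:
apply_moves([
  {"claw": 0.25,"delta_pos": [0,0,0],"twist": 0},
  {"claw": 0.25,"delta_pos": [0,0,0],"twist": 0},
  {"claw": 0.25,"delta_pos": [0,0,0],"twist": 0},
  {"claw": 0.25,"delta_pos": [0,0,0],"twist": 0},
  {"claw": 0.25,"delta_pos": [0,0,0],"twist": 0},
  {"claw": 0.25,"delta_pos": [0,0,0],"twist": 0},
  {"claw": 0.25,"delta_pos": [0,0,0],"twist": 0},
  {"claw": 0.25,"delta_pos": [0,0,0],"twist": 0},
])

```text
time: 10.8
position: [0.3894, -0.0113, 0.2302]
ee_rot: [[0.169, 0.986, 0.0], [0.986, -0.169, -0.0], [-0.0, 0.0, -1.0]]
ft_force: [0.1, 0.9, -0.3]
finger_gap: 0.069
```

Request:
apply_moves([
  {"claw": 0.25,"delta_pos": [0,0,0],"twist": 0},
  {"claw": 0.25,"delta_pos": [0,0,0],"twist": 0},
  {"claw": 0.25,"delta_pos": [0,0,0],"twist": 0},
  {"claw": 0.25,"delta_pos": [0,0,0],"twist": 0},
  {"claw": 0.25,"delta_pos": [0,0,0],"twist": 0},
  {"claw": 0.25,"delta_pos": [0,0,0],"twist": 0},
  {"claw": 0.25,"delta_pos": [0,0,0],"twist": 0},
  {"claw": 0.25,"delta_pos": [0,0,0],"twist": 0},
])

```text
time: 11.6
position: [0.3894, -0.0113, 0.2302]
ee_rot: [[0.17, 0.986, -0.0], [0.986, -0.17, 0.0], [-0.0, -0.0, -1.0]]
ft_force: [0.3, 0.2, 0.1]
finger_gap: 0.0691
```

Run:
```python
from g import *
cur()
im=optics.grab_frame('top'); im2=optics.grab_frame('scene')
k=lambda i,x,y,w,h:cv2.resize(i[y:y+h,x:x+w],(400,500),interpolation=cv2.INTER_CUBIC)
cv2.imwrite('pics/end.png',cv2.convertScaleAbs(np.hstack([k(im,240,80,240,270),k(im2,190,110,220,250)])[...,::-1],alpha=1.5))
```

```text
t 11.6 bin -0.2821027659652843 -9.09615940124231e-06 0.23017891219965808 yaw 89.94091854325929 F [0.3483 0.2421 0.1313] gap 0.06909027828169943
```

View pics/end.png

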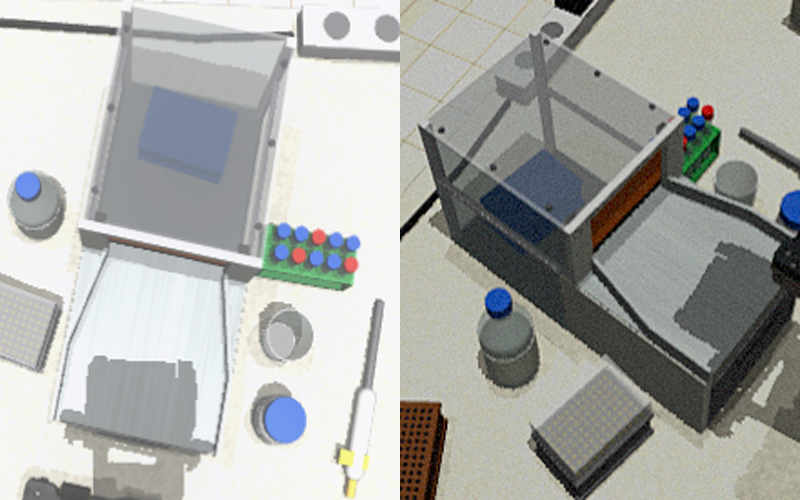

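The box lies in the well at (188,135) in the top crop. The flap hangs shut: orange fills the doorway in the scene crop at (628,205), as it did at the start. The bystanders look unmoved, so I'm handing in.

```bash
python3 -c "
from cell import bot
print(bot.close_job())"
```

```text
the job is handed in; nothing more can be done
None
```

The blue tip box is in the discard bin's well and the orange flap hangs shut behind it. I handed the job in at about 11.7 s of the 32 s allowed.

- **What I did:** I first pushed the box sideways on the sill with the fingertips to centre and square it. Then I pushed it from behind and drew the fingers straight back.
- **Last stretch:** The tool could only point down, so the fingers could not follow the box under the crossbar. I pushed at about 0.5 m/s and stopped the fingers short of the doorway. The box slid the last centimetres through the flap on its own momentum.
- **Last checks:** The final top and scene pictures show the box in the well, the flap looking as it did at the start, and the bystanders where they stood. The arm was clear, and the force readings I took stayed within noise, about 1 N.
- **Not confirmed:** I did not watch the box while it moved through the flap. My estimates of the bin's position along the push disagreed by up to 6 mm, so I left extra room before the crossbar.

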